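# Put the mixed-up display plinths back on their mats

### The job

The three display plinths in the sample set have been mixed up: move each one to the middle of the mat of its own colour, and finish with the gold owl, which now stands on the blue plinth, standing in the middle of the yellow plinth. The cork mat is free for setting things down on the way. Drop and tip over nothing, and leave the white rabbit and the silver jar where they are.

Things in the scene. Friction and masses are not known exactly. Their poses are not given: they have to be found in the camera images.
- red_plinth_mid (a point): centre (half-way up, 25 mm above its underside) of the red display plinth: a loose round red resin drum, 50 mm tall, 60 mm diameter at the waist where it is gripped, 64 mm diameter at the 6 mm thick rims at top and foot, flat top, 0.14 to 0.28 kg; z is its upright axis. It starts standing on the yellow mat.
- blue_plinth_mid (a point): centre (half-way up, 25 mm above its underside) of the blue display plinth: a loose round blue resin drum, 50 mm tall, 60 mm diameter at the waist where it is gripped, 64 mm diameter at the 6 mm thick rims at top and foot, flat top, 0.14 to 0.28 kg; z is its upright axis. It starts standing on the red mat, with the gold owl on top of it.
- yellow_plinth_mid (a point): centre (half-way up, 25 mm above its underside) of the yellow display plinth: a loose round yellow resin drum, 50 mm tall, 60 mm diameter at the waist where it is gripped, 64 mm diameter at the 6 mm thick rims at top and foot, flat top, 0.14 to 0.28 kg; z is its upright axis. It starts standing on the blue mat.
- red_mat: fixed round red mat, 110 mm diameter, 4 mm thick, flat on the bench; origin at the centre of its underside (bench height, z = 0).
- blue_mat: fixed round blue mat, 110 mm diameter, 4 mm thick, flat on the bench; origin at the centre of its underside (bench height, z = 0).
- yellow_mat: fixed round yellow mat, 110 mm diameter, 4 mm thick, flat on the bench; origin at the centre of its underside (bench height, z = 0).
- owl_mid (a point): centre (36.5 mm above its underside) of the loose gold owl ornament: an upright round body 44 mm in diameter from 10 to 46 mm above its underside with a narrower neck and a 40 mm head above, flat foot 42 mm in diameter, 80 mm tall over its ear tips, 0.10 to 0.21 kg; z is its upright axis, its face looks along its -x. It starts on top of the blue plinth.
- free_mat: fixed empty cork mat, 120 mm (its x) by 240 mm (its y), 4 mm thick, flat on the bench; room for two things side by side along its y, 60 mm either side of its middle; origin at the centre of its underside (bench height, z = 0).
- rabbit: bystander: loose white ceramic rabbit, 50 mm wide, 78 mm tall, beside the work on the robot's left; origin at the centre of its underside.
- jar: bystander: loose silver lidded jar, 60 mm diameter, 70 mm tall, beside the work on the robot's right; origin at the centre of its underside.
Things that resemble listed ones, but are neither listed nor needed, are in the scene too. Of the things shaped like the red_mat, the red one is meant. There is more than one size of the part that bears red_plinth_mid; the job needs the larger.

How it is judged:
By the outcome, as a careful person would: the job done as asked, in the order asked, and still so for the second after the job is handed in, with the robot touching nothing.
It also fails if it takes over 120 s, if anything falls off the work surface, if the arm or the gripper's body presses on something with over 40 N, if the wrist force passes 120 N, or if a joint passes its speed limit or range.

### The arm

A 6-joint arm with a two-finger parallel gripper is mounted at the origin on the work surface. World frame = base frame: x ahead of the robot, y to its left, z up, the work surface at z = 0. Lengths are in m, angles in rad, forces in N, time in s.
With the tool pointing down it reaches from about 0.3 to 0.775 m from the base axis. Payload 14.6 kg.
Tool frame: the origin (TCP) lies at the very end of the fingers, on their centre line; the grasp point (between the pads) lies 19 mm behind it; z points along the fingers, y is the line along which they close (so a half turn about z gives the same grasp; the last joint's range is limited). The gripper opens to 94 mm and grips with 3 to 60 N. Pads are 16 mm wide; open, the fingers measure 119 mm over their backs; the gripper's body (75 mm by 177 mm) begins 78 mm behind the grasp point.
Start: joints at [1.146, 0.3, 1.521, -0, 1.321, -0.067], TCP at [0.193, 0.515, 0.205] pointing down, gripper open.
Joint ranges: [-3.03, 3.03], [-0.79, 2.21], [0.23, 2.52], [-1.04, 4.18], [0, 3.07], [-2.55, 2.55]. Speed limits (rad/s): [2.22, 2.22, 2.57, 3.14, 3.14, 3.14].

### API

Orientations are given as [roll, pitch, yaw] about the fixed x, y, z axes, in that order (R = Rz(yaw) Ry(pitch) Rx(roll)).
In Python, from station import ctrl gives the robot as it stands.
- The arm moves only by the shell command python3 -m pendant 'ROWS' [OPENING] [FORCE]. ROWS is JSON, a list of rows, each a list of 2 entries, a list of its own where there are three numbers: the shift along the world's x, y, z in cm, then the turn about the world's z in rad. A call has 1 to 20 rows; each row shifts and turns the commanded pose from where the row before left it; what a row does not reach is not made up. A row lasts 1/12 s, in which the tool goes at most 41.7 mm and 7.16 degrees, less where a joint would pass 70% of its speed; a pose out of reach is approached as far as the arm can. A call is refused whole if a number of a shift passes 4.17 or a number of a turn 0.125, either way. A call with a gripper value outside its range is refused whole. OPENING is the opening, from 0 (shut) to 1 (fully open), set as the call begins (- or left out, the last holds). The fingers move at their own pace and stop on an object; FORCE is the grip in N (left out, the last holds). Time passes only in rows, so rows that do not move let the fingers close. It gives the time, the measured TCP pose, the force, the opening and the grip force at its end, in the units of the state.
- ctrl.get_obs(): the state, without advancing time (a new reading comes with each control period).
- ctrl.camera(name): name is "scene" or "top"; returns a dict with "color" (480x640x3 uint8, red, green, blue), "intrinsics" (3x3 intrinsics, pixels), "k1" (the pictures are not rectified: a ray, as slopes to the right and down, at radius r is drawn at 1 + k1 r^2 times it, then the intrinsics apply), "camera_from_world" (4x4, takes a point from world to camera coordinates). Camera axes: x right, y down, z forward; pixel columns grow to the right and rows downward; lengths in m; the calibration is good to about 2 mm. A picture is of the moment at which its call begins. There is no depth.
- ctrl.hand_in(): hands the job in; it is judged then, once.
The state is a dict: "time_s": time; "qpos": joint angles; "joint_vel": joint speeds; "tau": joint torques, N m; "ee_pos": TCP position; "eef_rot": TCP orientation; "force": force on the tool from outside, world axes, zero at the start; "moment": the same for the moment, N m; "grip_width": finger opening in m; "grip_force": force on a finger pad.
Only numpy, scipy, OpenCV 4.12 (cv2) and the standard library are available. Lean on these libraries where they do the work, as an engineer would, in place of code of your own. Each camera call takes 0.05 s, during which the arm holds its last target. There are 200 camera calls.

## Working session

There is one attempt and no reset: what is moved stays moved. The work goes in short steps, Python scripts to look and compute and a shell command to move; the robot and the scene stay as the last step left them, time stands still between calls to the robot, and variables do not carry over. Pictures are saved under pics/ and viewed, at most 17 in all, crops included, and the job is handed in when it is done.

```bash
mkdir -p pics; ls; cat > h.py <<'E'
import numpy as np,cv2
from station import ctrl
def snap(n,f,crop=None,s=1):
    c=ctrl.camera(n); im=c["color"][:,:,::-1]
    if crop: x0,y0,x1,y1=crop; im=im[y0:y1,x0:x1]
    im=cv2.resize(im,None,fx=s,fy=s,interpolation=cv2.INTER_CUBIC); cv2.imwrite("pics/"+f,im); return c
def px2w(c,u,v,z):
    K=np.array(c["intrinsics"]);T=np.array(c["camera_from_world"])
    d=cv2.undistortPoints(np.array([[[u,v]]],float),K,np.array([c["k1"],0,0,0.]))[0,0]
    R=T[:3,:3];o=-R.T@T[:3,3];r=R.T@np.array([d[0],d[1],1])
    return o+r*(z-o[2])/r[2]
def w2px(c,p):
    K=np.array(c["intrinsics"]);T=np.array(c["camera_from_world"])
    return cv2.projectPoints(np.array([p],float),cv2.Rodrigues(T[:3,:3])[0],T[:3,3],K,np.array([c["k1"],0,0,0.]))[0][0,0]
E
python3 - <<'E'
from h import *
for n in("top","scene"):
    c=snap(n,n+"0.png"); T=np.array(c["camera_from_world"]);print(n,-T[:3,:3].T@T[:3,3],c["k1"],c["intrinsics"])
print(ctrl.get_obs())
E
```

```text
pics
top [ 0.45447455 -0.00320125  1.15353792] -0.11030049641908836 [[488.77935604   0.         318.66787378]
 [  0.         488.77935604 239.72290966]
 [  0.           0.           1.        ]]
scene [1.0804536  0.89976091 0.89762785] -0.1580919180353647 [[610.09543532   0.         314.60042729]
 [  0.         610.09543532 229.54392119]
 [  0.           0.           1.        ]]
{'time_s': 0.1, 'qpos': array([ 1.14641109e+00,  3.00377085e-01,  1.52151962e+00, -2.47598349e-05,
        1.32069642e+00, -6.65360962e-02]), 'joint_vel': array([ 1.57884291e-04, -1.98383526e-03, -2.10391130e-03, -8.16551565e-05,
        9.27367379e-04, -1.07142635e-04]), 'tau': array([ 3.21647960e-03, -5.32635355e+01, -3.53289199e+01,  7.10139703e-02,
        2.34016153e-02, -1.08331852e-05]), 'ee_pos': array([0.19252207, 0.51495292, 0.2049639 ]), 'eef_rot': array([-3.14059280e+00, -4.25883819e-05,  2.78374963e+00]), 'force': array([ 0.9946287 , -0.84766751, -0.59119741]), 'moment': array([ 0.03230808,  0.02857941, -0.04864064]), 'grip_force': 0.0, 'grip_width': 0.09428873475241795}
```

View pics/top0.png

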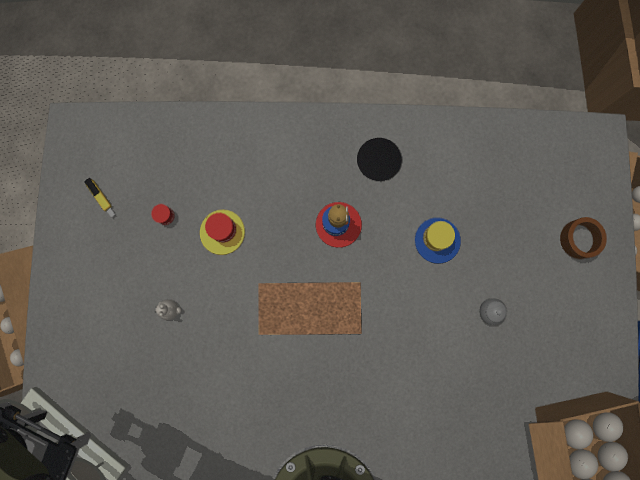

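View pics/scene0.png

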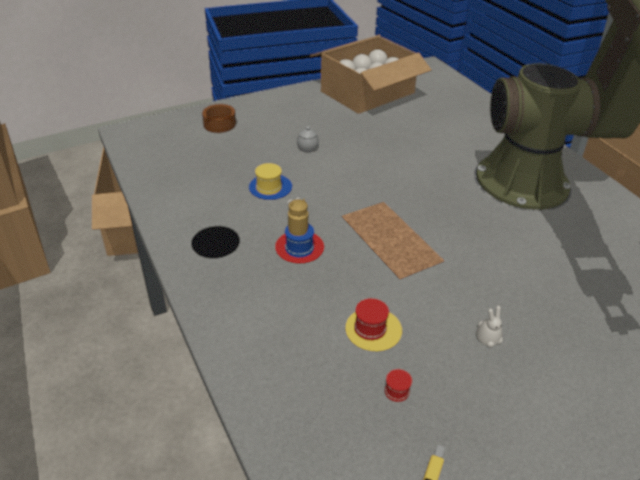

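Candidates. Red plinth: the large one at top (219,227) is wanted; the small drum at (162,214) is the lookalike. Red mat: the red one at (338,224), not the black one at (379,159). Owl on the blue plinth at (338,217), yellow plinth at (440,236), cork mat at (310,308). I'll check these in one close crop.

```bash
python3 - <<'E'
from h import *
t=cv2.imread("pics/top0.png");s=cv2.imread("pics/scene0.png")
a=cv2.resize(t[195:270,140:470],None,fx=2.4,fy=2.4,interpolation=cv2.INTER_CUBIC)[:,:800]
q=lambda x0,y0,w:cv2.resize(s[y0:y0+w,x0:x0+w],(400,400),interpolation=cv2.INTER_CUBIC)
b=np.hstack([q(260,190,80),q(335,285,80)])
im=np.zeros((590,800,3),np.uint8);im[:a.shape[0],:a.shape[1]]=a;im[190:]=b
cv2.imwrite("pics/crop1.png",im)
c=ctrl.camera("top")
def seg(n,box,f,z,c=c,src=t):
    x0,y0,x1,y1=box; h=cv2.cvtColor(src,cv2.COLOR_BGR2HSV).astype(int)[y0:y1,x0:x1]
    m=f(h[...,0],h[...,1],h[...,2]).astype(np.uint8)
    k,l,st,ce=cv2.connectedComponentsWithStats(m);i=1+np.argmax(st[1:,4])
    cn=max(cv2.findContours((l==i).astype(np.uint8),0,1)[0],key=cv2.contourArea)
    P=[px2w(c,p[0][0]+x0,p[0][1]+y0,z)[:2] for p in cv2.convexHull(cn)]
    o,r=cv2.minEnclosingCircle(np.array(P,np.float32)*1000)
    e=cv2.fitEllipse(np.array(P,np.float32)*1000)
    print(n,np.round(o,1),round(r,1),np.round(e[0],1),np.round(e[1],1))
red=lambda h,s,v:((h<7)|(h>173))&(s>130)&(v>60)
yel=lambda h,s,v:(h>20)&(h<35)&(s>120)&(v>60)
blu=lambda h,s,v:(h>100)&(h<130)&(s>120)&(v>50)
seg("redmat",(300,190,375,260),red,.004)
seg("yelmat",(190,195,255,265),yel,.004)
seg("blumat",(405,205,470,275),blu,.004)
seg("redpl",(190,195,255,265),lambda h,s,v:red(h,s,v)&(v>110),.054)
seg("yelpl",(405,205,470,275),lambda h,s,v:yel(h,s,v)&(v>150),.054)
seg("smallred",(140,195,185,235),lambda h,s,v:red(h,s,v)&(v>110),.04)
seg("cork",(240,270,380,350),lambda h,s,v:(h<25)&(s>60)&(v>60),.004)
E
```

```text
redmat [640.1 -16. ] 54.6 [640. -16.] [107.9 108.9]
yelmat [614.1 262.7] 54.6 [614.3 262.7] [108.1 108.8]
blumat [ 608.2 -252.6] 54.4 [ 607.9 -252.6] [108.1 108.3]
redpl [620.9 259.5] 31.3 [620.8 259.3] [61.2 62.4]
yelpl [ 614.5 -249.2] 31.1 [ 614.3 -249.2] [60.8 61.7]
smallred [650.4 404.2] 22.1 [650.5 404.2] [43.3 43.9]
cork [439.1  46.9] 133.4 [442.6  49.5] [133.9 404.8]
```

View pics/crop1.png

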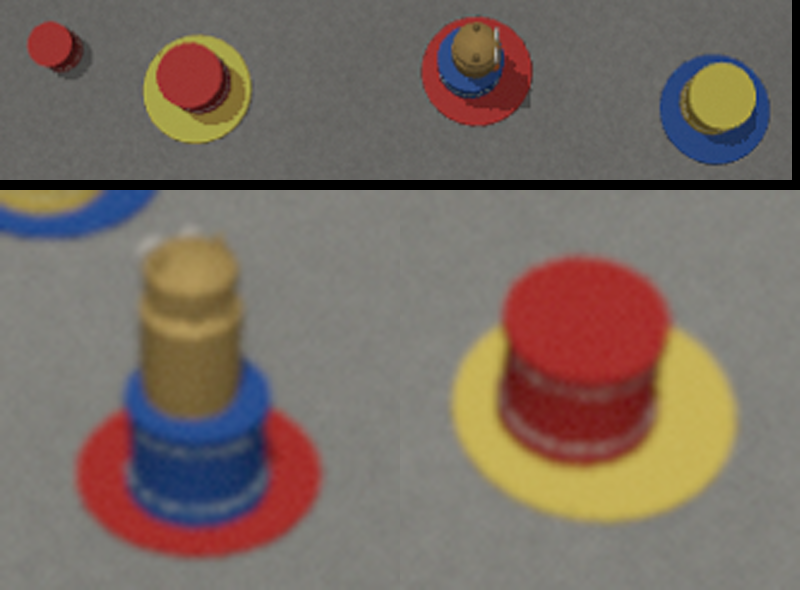

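The crop confirms the large red drum (62 mm measured rim, against 44 mm for the small one) stands on the yellow mat. The owl stands upright on the blue plinth, on the red mat. Next I'll fit the owl and blue plinth by silhouette in both views.

```bash
cat >> h.py <<'E'
from scipy.optimize import least_squares
A=np.linspace(0,2*np.pi,72)
def ext(c,xy,circ):
    P=np.array([w2px(c,(xy[0]+r*np.cos(a),xy[1]+r*np.sin(a),z)) for r,z in circ for a in A]); return np.array([P[:,0].min(),P[:,0].max(),P[:,1].min(),P[:,1].max()])
def mext(c,box,f):
    x0,y0,x1,y1=box; h=cv2.cvtColor(c["color"][:,:,::-1].copy(),cv2.COLOR_BGR2HSV).astype(int)[y0:y1,x0:x1]
    m=f(h[...,0],h[...,1],h[...,2]).astype(np.uint8)
    k,l,st,ce=cv2.connectedComponentsWithStats(m);i=1+np.argmax(st[1:,4]);x,y,w,hh=st[i,:4]
    return np.array([x0+x-.5,x0+x+w-.5,y0+y-.5,y0+y+hh-.5])
red=lambda h,s,v:((h<7)|(h>173))&(s>130)&(v>40)
yel=lambda h,s,v:(h>20)&(h<35)&(s>100)&(v>40)
blu=lambda h,s,v:(h>100)&(h<130)&(s>100)&(v>25)
gold=lambda h,s,v:(h>10)&(h<26)&(s>70)&(v>40)
def fit(obs,g):  # obs: list of (cam,measured,circ,indices)
    r=least_squares(lambda p:np.concatenate([(ext(c,p,ci)-m)[ix] for c,m,ci,ix in obs]),g,diff_step=1e-4)
    return r.x,r.fun
E
python3 - <<'E'
from h import *
t=ctrl.camera("top");s=ctrl.camera("scene")
pl=[(.032,.004),(.032,.054)]
b=.054;ow=[(.021,b),(.022,b+.01),(.022,b+.046),(.020,b+.055),(.02,b+.07)]
mt=mext(t,(310,195,370,255),blu);ms=mext(s,(270,210,330,265),blu)
print(mt,ms);print("blue",*fit([(t,mt,pl,[0,1,3]),(s,ms,pl,[0,1,3])],[.64,-.016]))
gt=mext(t,(315,195,360,240),gold);gs=mext(s,(275,190,325,240),gold)
print(gt,gs);print("owl",*fit([(t,gt,ow,[0,1]),(s,gs,ow,[0,1,3])],[.64,-.016]))
# same method check
print("yel",*fit([(s,mext(s,(253,160,285,200),lambda h,S,v:yel(h,S,v)),pl,[0,1,3])],[.61,-.25]))
print("red",*fit([(s,mext(s,(345,290,400,345),red),pl,[0,1,3])],[.61,.25]))
# cork corners via minAreaRect
h=cv2.cvtColor(t["color"][:,:,::-1].copy(),cv2.COLOR_BGR2HSV).astype(int)[270:350,240:380]
m=((h[...,0]<25)&(h[...,1]>60)&(h[...,2]>60)).astype(np.uint8);k,l,st,ce=cv2.connectedComponentsWithStats(m);i=1+np.argmax(st[1:,4])
P=[px2w(t,p[0][0]+240,p[0][1]+270,.004)[:2]*1000 for p in cv2.convexHull(max(cv2.findContours((l==i).astype(np.uint8),0,1)[0],key=cv2.contourArea))]
print("cork",cv2.minAreaRect(np.array(P,np.float32)))
E
```

```text
[322.5 349.5 206.5 235.5] [284.5 313.5 224.5 256.5]
blue [ 0.64410616 -0.01081809] [-0.27946638  0.78297377  0.17851139 -0.30645773  0.3758798   0.72647832]
[327.5 347.5 203.5 226.5] [287.5 308.5 198.5 234.5]
owl [ 0.64470359 -0.01393338] [0.35900017 0.47480068 0.26219619 0.10068317 1.12350232]
yel [ 0.61424084 -0.253795  ] [-0.22563935  0.23064513 -0.01310481]
red [0.61758785 0.25537663] [-1.30804943  1.27509505 -0.07276082]
cork ((439.92279052734375, 46.80779266357422), (120.10678100585938, 240.3662109375), 2.49725604057312)
```

```bash
python3 -m pendant '[[[2.26,-2.64,0],-0.0606],[[2.26,-2.64,0],-0.0606],[[2.26,-2.64,0],-0.0606],[[2.26,-2.64,0],-0.0606],[[2.26,-2.64,0],-0.0606],[[2.26,-2.64,0],-0.0606],[[2.26,-2.64,0],-0.0606],[[2.26,-2.64,0],-0.0606],[[2.26,-2.64,0],-0.0606],[[2.26,-2.64,0],-0.0606],[[2.26,-2.64,0],-0.0606],[[2.26,-2.64,0],-0.0606],[[2.26,-2.64,0],-0.0606],[[2.26,-2.64,0],-0.0606],[[2.26,-2.64,0],-0.0606],[[2.26,-2.64,0],-0.0606],[[2.26,-2.64,0],-0.0606],[[2.26,-2.64,0],-0.0606],[[2.26,-2.64,0],-0.0606],[[2.26,-2.64,0],-0.0606]]' 1; python3 -m pendant '[[[0,0,0],0],[[0,0,0],0],[[0,0,0],0]]'; python3 -c "
from h import *
c=snap('scene','s1.png',(220,90,380,270),3.3)"
```

```text
time_s: 1.92
ee_pos: [0.6454, -0.0144, 0.2053]
eef_rot: [-3.141, -0.0, 1.569]
force: [-0.2, 0.4, 1.0]
grip_width: 0.0942
grip_force: 0.0
time_s: 2.17
ee_pos: [0.6443, -0.0125, 0.2051]
eef_rot: [-3.141, -0.0, 1.572]
force: [-0.6, 0.2, 0.8]
grip_width: 0.0937
grip_force: 0.0
```

View pics/s1.png

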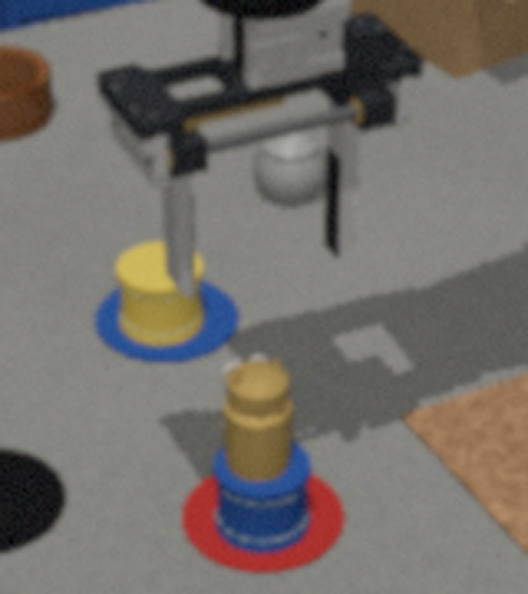

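The open fingers straddle the owl along x, above it and clear of everything else. Descending to grip.

```bash
python3 -m pendant '[[[0,0,-2.6],0],[[0,0,-2.6],0],[[0,0,-2.6],0],[[0,0,-2.6],0],[[0,0,-2.6],0],[[0,0,-0.6],0],[[0,0,-0.3],0],[[0,0,-0.2],0],[[0,0,0],0],[[0,0,0],0]]' 1 && python3 -m pendant '[[[0,0,0],0],[[0,0,0],0],[[0,0,0],0],[[0,0,0],0],[[0,0,0],0],[[0,0,0],0],[[0,0,0],0],[[0,0,0],0],[[0,0,0],0],[[0,0,0],0]]' 0 15
```

```text
time_s: 3.05
ee_pos: [0.6453, -0.0127, 0.0661]
eef_rot: [3.139, 0.0, 1.572]
force: [0.8, 0.1, 0.2]
grip_width: 0.0942
grip_force: 0.0
time_s: 3.88
ee_pos: [0.6446, -0.0128, 0.0644]
eef_rot: [-3.142, -0.0, 1.572]
force: [-0.1, 0.5, -0.1]
grip_width: 0.0439
grip_force: 15.0
```

```bash
python3 -m pendant '[[[0,0,0.5],0],[[0,0,1],0],[[0,0,1.5],0],[[0,0,1.5],0],[[0,0,0.5],0],[[-0.8,0.4,0],0],[[-1.6,1,0],0],[[-2.4,1.4,0],0],[[-2.4,1.4,0],0],[[-2.4,1.4,0],0],[[-2.4,1.4,0],0],[[-2.4,1.4,0],0],[[-2.4,1.4,0],0],[[-2,1.1,0],0],[[-1.2,0.7,0],0],[[-0.8,0.4,0],0],[[0,0,0],0],[[0,0,0],0]]' && python3 -m pendant '[[[0,0,-1],0],[[0,0,-2],0],[[0,0,-2],0],[[0,0,-2],0],[[0,0,-1.4],0],[[0,0,-0.7],0],[[0,0,-0.4],0],[[0,0,0],0],[[0,0,0],0],[[0,0,0],0]]'
```

```text
time_s: 5.38
ee_pos: [0.4371, 0.1071, 0.1148]
eef_rot: [3.141, -0.0, 1.572]
force: [1.2, -0.8, -1.5]
grip_width: 0.0437
grip_force: 15.0
time_s: 6.22
ee_pos: [0.4372, 0.1072, 0.0201]
eef_rot: [3.14, -0.0, 1.572]
force: [0.1, -0.4, -0.9]
grip_width: 0.0443
grip_force: 15.0
```

```bash
python3 -m pendant '[[[0,0,-0.2],0],[[0,0,-0.15],0],[[0,0,-0.1],0],[[0,0,0],0],[[0,0,0],0]]' && python3 -m pendant '[[[0,0,-0.1],0],[[0,0,0],0],[[0,0,0],0]]'
```

```text
time_s: 6.63
ee_pos: [0.4366, 0.1072, 0.0149]
eef_rot: [-3.141, 0.0, 1.572]
force: [-0.6, 0.4, -0.5]
grip_width: 0.0436
grip_force: 15.0
time_s: 6.88
ee_pos: [0.4368, 0.1072, 0.0143]
eef_rot: [3.141, -0.0, 1.572]
force: [-2.1, 0.1, 5.5]
grip_width: 0.0439
grip_force: 15.0
```

```bash
python3 -m pendant '[[[0,0,0],0],[[0,0,0],0],[[0,0,0],0],[[0,0,0],0],[[0,0,0],0],[[0,0,0],0],[[0,0,1],0],[[0,0,2.5],0],[[0,0,3.5],0],[[0,0,3.5],0],[[0,0,2.5],0]]' 1 && python3 -m pendant '[[[2,-1.2,0],0],[[2.5,-1.4,0],0],[[2.5,-1.5,0],0],[[2.5,-1.5,0],0],[[2.5,-1.4,0],0],[[2.5,-1.4,0],0],[[2.5,-1.4,0],0],[[2.5,-1.4,0],0],[[1.2,-0.8,0],0],[[0,0,0],0],[[0,0,0],0],[[0,0,0],0]]' && python3 - <<'E'
from h import *
s=snap("scene","s2.png",(250,110,450,280),3.3)
ow=[(.021,.004),(.022,.014),(.022,.05),(.02,.074)]
b=[(.032,.004),(.032,.054)]
print("owl",*fit([(s,mext(s,(365,190,415,252),lambda h,S,v:(h>10)&(h<26)&(S>115)&(v>40)),ow,[0,1,3])],[.437,.107]))
print("blue",*fit([(s,mext(s,(270,210,330,265),blu),b,[0,1,2,3])],[.64,-.01]))
E
```

```text
time_s: 7.8
ee_pos: [0.4369, 0.1072, 0.1475]
eef_rot: [3.139, -0.0, 1.572]
force: [-0.5, 0.2, 1.2]
grip_width: 0.0936
grip_force: 0.0
time_s: 8.8
ee_pos: [0.6429, -0.0123, 0.1443]
eef_rot: [-3.141, -0.0, 1.572]
force: [-1.2, 0.0, -0.2]
grip_width: 0.0942
grip_force: 0.0
owl [0.4306282  0.08262277] [-1.60889278  1.56265192 -0.06976351]
blue [ 0.64344701 -0.01237085] [-0.3263465   0.3268446  -0.23978615  0.20262777]
```

View pics/s2.png

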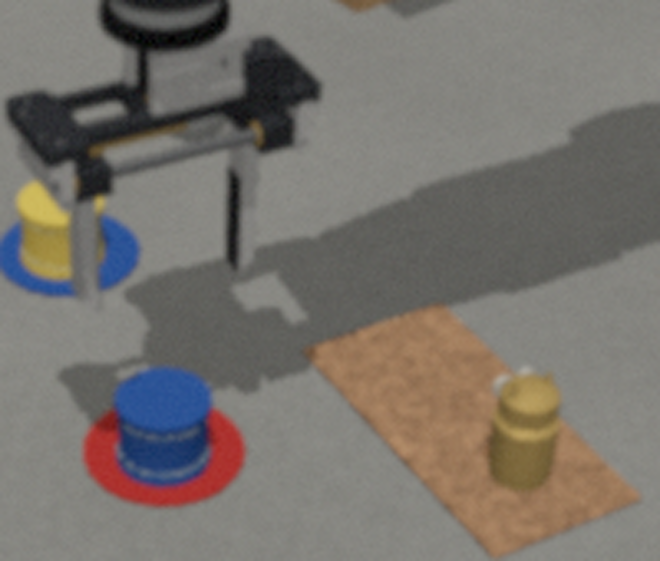

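The owl stands upright on the near half of the cork, at crop (523,435). The blue plinth is bare at crop (163,425), right under the gripper. Next I grip the plinth.

```bash
python3 -m pendant '[[[0,0,-2.5],0],[[0,0,-2.5],0],[[0,0,-2.5],0],[[0,0,-2.5],0],[[0,0,-1.8],0],[[0,0,-1],0],[[0,0,-0.5],0],[[0,0,-0.1],0],[[0,0,0],0],[[0,0,0],0]]' 1 && python3 -m pendant '[[[0,0,0],0],[[0,0,0],0],[[0,0,0],0],[[0,0,0],0],[[0,0,0],0],[[0,0,0],0],[[0,0,0],0],[[0,0,0],0],[[0,0,0],0]]' 0 20
```

```text
time_s: 9.68
ee_pos: [0.6442, -0.0128, 0.0114]
eef_rot: [3.14, 0.0, 1.572]
force: [0.5, -1.2, 0.4]
grip_width: 0.0937
grip_force: 0.0
time_s: 10.43
ee_pos: [0.6437, -0.0129, 0.0101]
eef_rot: [3.141, 0.0, 1.572]
force: [-0.8, -0.5, 2.5]
grip_width: 0.063
grip_force: 19.9
```

```bash
python3 -m pendant '[[[0,0,0],0],[[0,0,0],0],[[0,0,0],0],[[0,0,0],0]]'; python3 -c "
from h import *
snap('scene','s3.png',(270,190,330,270),7)"
```

```text
time_s: 10.77
ee_pos: [0.6437, -0.0129, 0.0101]
eef_rot: [3.141, 0.0, 1.572]
force: [-0.6, -0.4, 2.5]
grip_width: 0.0633
grip_force: 19.9
```

View pics/s3.png

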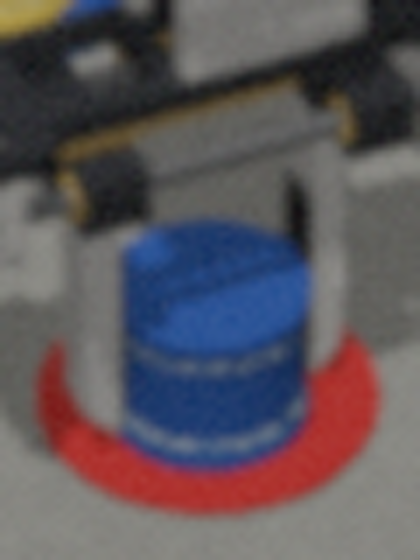

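The reading is 63 mm, where the waist should give 60. The fingertips, at z=10 mm, probably caught the lower rim. I'll open, rise 3 mm and grip again.

```bash
python3 -m pendant '[[[0,0,0],0],[[0,0,0],0],[[0,0,0],0],[[0,0,0.3],0],[[0,0,0],0],[[0,0,0],0]]' 0.85 && python3 -m pendant '[[[0,0,0],0],[[0,0,0],0],[[0,0,0],0],[[0,0,0],0],[[0,0,0],0],[[0,0,0],0],[[0,0,0],0],[[0,0,0],0]]' 0 20
```

```text
time_s: 11.32
ee_pos: [0.6437, -0.0128, 0.0131]
eef_rot: [3.141, 0.0, 1.572]
force: [0.0, 0.2, 0.1]
grip_width: 0.0797
grip_force: 0.0
time_s: 11.98
ee_pos: [0.6436, -0.0128, 0.0129]
eef_rot: [-3.141, -0.0, 1.572]
force: [0.1, -0.0, -0.7]
grip_width: 0.063
grip_force: 20.0
```

```bash
python3 -m pendant '[[[0,0,0.3],0],[[0,0,0.5],0],[[0,0,0.7],0],[[0,0,0.5],0],[[0,0,0],0],[[0,0,0],0],[[0,0,0],0]]'; python3 -c "
from h import *
snap('scene','s4.png',(265,180,335,260),7)"
```

```text
time_s: 12.57
ee_pos: [0.6435, -0.0128, 0.0329]
eef_rot: [-3.141, -0.0, 1.572]
force: [0.1, 0.6, -2.1]
grip_width: 0.063
grip_force: 20.0
```

View pics/s4.png

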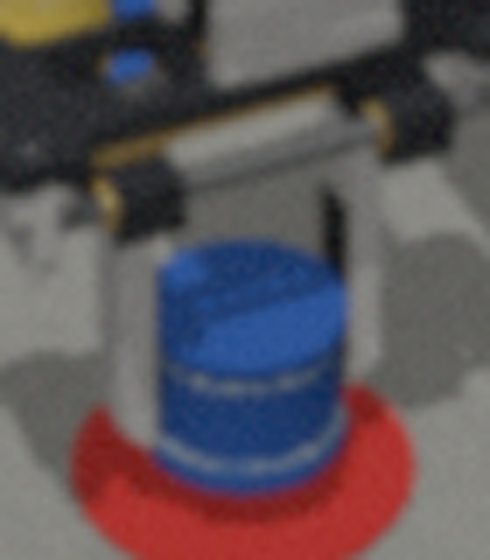

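The plinth is held level and clear of the mat, with about 2 N of weight. Carrying it to the free half of the cork.

```bash
python3 -m pendant '[[[0,0,1],0],[[0,0,1],0],[[-0.8,0,0],0],[[-1.6,0,0],0],[[-2.4,0,0],0],[[-2.4,0,0],0],[[-2.4,0,0],0],[[-2.4,0,0],0],[[-2.4,0,0],0],[[-2.4,0,0],0],[[-1.6,0,0],0],[[-1,0,0],0],[[-0.6,0,0],0],[[0,0,0],0],[[0,0,-1],0],[[0,0,-1.4],0],[[0,0,-0.8],0],[[0,0,-0.4],0],[[0,0,0],0],[[0,0,0],0]]' && python3 -m pendant '[[[0,0,-0.2],0],[[0,0,-0.1],0],[[0,0,0],0],[[0,0,0],0],[[0,0,0],0]]'
```

```text
time_s: 14.28
ee_pos: [0.4438, -0.0128, 0.0168]
eef_rot: [-3.141, -0.0, 1.572]
force: [-0.0, -0.8, -2.1]
grip_width: 0.0631
grip_force: 20.0
time_s: 14.7
ee_pos: [0.4437, -0.0128, 0.0141]
eef_rot: [3.141, 0.0, 1.572]
force: [-0.2, 1.2, -0.8]
grip_width: 0.063
grip_force: 20.0
```

```bash
python3 -m pendant '[[[0,0,-0.1],0],[[0,0,-0.05],0],[[0,0,0],0],[[0,0,0],0]]' && python3 -m pendant '[[[0,0,0],0],[[0,0,0],0],[[0,0,0],0],[[0,0,0],0],[[0,0,0],0],[[0,0,0],0],[[0,0,1],0],[[0,0,2.5],0],[[0,0,3.5],0],[[0,0,3.5],0],[[0,0,2.5],0],[[0,0,0.5],0],[[0,0,0],0]]' 1 && python3 -m pendant '[[[1,1.5,0],0],[[1.6,2.5,0],0],[[1.6,2.5,0],0],[[1.6,2.5,0],0],[[1.6,2.5,0],0],[[1.6,2.5,0],0],[[1.6,2.5,0],0],[[1.6,2.5,0],0],[[1.6,2.5,0],0],[[1.6,2.5,0],0],[[1.6,2.5,0],0],[[0.6,0.6,0],0],[[0,0,0],0],[[0,0,0],0],[[0,0,0],0]]'; python3 - <<'E'
from h import *
s=snap("scene","s5.png",(290,150,490,390),2.5)
b=[(.032,.004),(.032,.054)]
print("red",*fit([(s,mext(s,(340,285,405,345),red),b,[0,1,2,3])],[.62,.26]))
E
```

```text
time_s: 15.03
ee_pos: [0.4438, -0.0129, 0.0128]
eef_rot: [3.141, 0.0, 1.572]
force: [-2.7, 0.3, 4.4]
grip_width: 0.0629
grip_force: 20.0
time_s: 16.12
ee_pos: [0.4443, -0.0129, 0.1495]
eef_rot: [3.138, 0.0, 1.572]
force: [-0.3, 0.5, -0.7]
grip_width: 0.0943
grip_force: 0.0
time_s: 17.37
ee_pos: [0.619, 0.2573, 0.1466]
eef_rot: [-3.14, 0.001, 1.571]
force: [0.5, -0.8, 0.2]
grip_width: 0.0942
grip_force: 0.0
red [0.6194845  0.25673357] [-0.81761196  0.7999291  -0.871821    0.76152429]
```

View pics/s5.png

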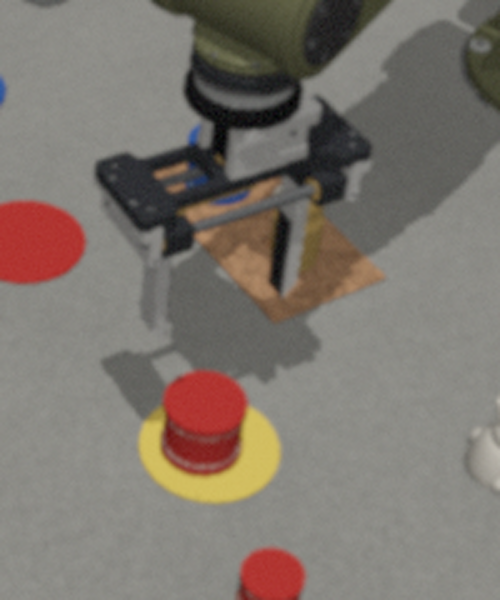

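The large red drum is directly below the gripper (crop 205,420), and the small one at (270,580) is well clear. Descending and gripping.

```bash
python3 -m pendant '[[[0,0,-2.5],0],[[0,0,-2.5],0],[[0,0,-2.5],0],[[0,0,-2.5],0],[[0,0,-1.8],0],[[0,0,-1],0],[[0,0,-0.4],0],[[0,0,-0.1],0],[[0,0,0],0],[[0,0,0],0],[[0,0,0],0]]' 1 && python3 -m pendant '[[[0,0,0],0],[[0,0,0],0],[[0,0,0],0],[[0,0,0],0],[[0,0,0],0],[[0,0,0],0],[[0,0,0],0],[[0,0,0],0],[[0,0,0],0],[[0,0,0],0]]' 0 20
```

```text
time_s: 18.33
ee_pos: [0.6201, 0.2583, 0.0157]
eef_rot: [3.14, -0.001, 1.572]
force: [-0.6, -0.7, -0.5]
grip_width: 0.0939
grip_force: 0.0
time_s: 19.17
ee_pos: [0.6197, 0.2582, 0.0145]
eef_rot: [3.141, -0.0, 1.572]
force: [-0.0, 0.0, 1.9]
grip_width: 0.0634
grip_force: 20.0
```

```bash
python3 -m pendant '[[[0,0,0.5],0],[[0,0,1],0],[[0,0,1.5],0],[[0,0,1],0],[[0.2,-1.2,0],0],[[0.2,-2.4,0],0],[[0.2,-2.4,0],0],[[0.2,-2.4,0],0],[[0.2,-2.4,0],0],[[0.2,-2.4,0],0],[[0.2,-2.4,0],0],[[0.2,-2.4,0],0],[[0.2,-2.4,0],0],[[0.2,-2.4,0],0],[[0,-2.4,0],0],[[0,-1.4,0],0],[[0,-0.8,0],0],[[0,0,0],0],[[0,0,0],0],[[0,0,0],0]]' && python3 -c "
from h import *
snap('scene','s6.png',(250,170,340,270),6)"
```

```text
time_s: 20.83
ee_pos: [0.6396, -0.0148, 0.0544]
eef_rot: [-3.141, -0.0, 1.573]
force: [0.5, 0.5, -1.5]
grip_width: 0.0633
grip_force: 20.0
```

View pics/s6.png

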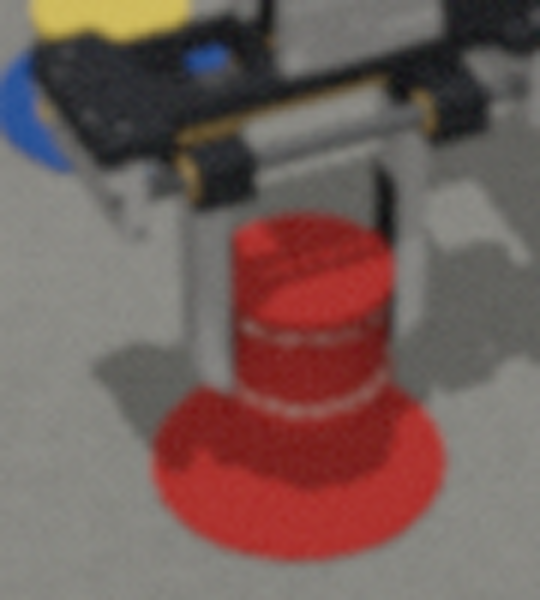

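The red plinth hangs level above the red mat. Lowering it.

```bash
python3 -m pendant '[[[0,-0.1,-1],0],[[0,0,-1.4],0],[[0,0,-0.9],0],[[0,0,-0.4],0],[[0,0,0],0],[[0,0,-0.15],0],[[0,0,0],0],[[0,0,0],0]]' && python3 -m pendant '[[[0,0,-0.1],0],[[0,0,-0.1],0],[[0,0,0],0],[[0,0,0],0]]'
```

```text
time_s: 21.55
ee_pos: [0.6398, -0.0168, 0.0163]
eef_rot: [3.141, 0.0, 1.572]
force: [-0.5, -0.1, -1.8]
grip_width: 0.0631
grip_force: 20.0
time_s: 21.88
ee_pos: [0.6399, -0.0169, 0.0144]
eef_rot: [3.141, 0.0, 1.572]
force: [0.8, -0.6, 3.3]
grip_width: 0.0631
grip_force: 20.0
```

```bash
python3 -m pendant '[[[0,0,0],0],[[0,0,0],0],[[0,0,0],0],[[0,0,0],0],[[0,0,0],0],[[0,0,0],0],[[0,0,1],0],[[0,0,2.5],0],[[0,0,3.5],0],[[0,0,3.5],0],[[0,0,2.5],0],[[0,0,0.5],0],[[0,0,0],0]]' 1 && python3 -m pendant '[[[-0.2,-1.2,0],0],[[-0.25,-2.4,0],0],[[-0.25,-2.4,0],0],[[-0.25,-2.4,0],0],[[-0.25,-2.4,0],0],[[-0.25,-2.4,0],0],[[-0.25,-2.4,0],0],[[-0.25,-2.4,0],0],[[-0.25,-2.4,0],0],[[-0.25,-2.4,0],0],[[-0.1,-0.6,0],0],[[0,0,0],0],[[0,0,0],0],[[0,0,0],0]]'; python3 - <<'E'
from h import *
s=ctrl.camera("scene");t=ctrl.camera("top")
b=[(.032,.004),(.032,.054)]
print("yel",*fit([(s,mext(s,(245,150,295,205),yel),b,[0,1,2,3])],[.614,-.25]))
print("redmat",*fit([(s,mext(s,(265,205,335,270),red),[(.055,.004)],[0,1,3])],[.64,-.01]))
h=cv2.cvtColor(s["color"][:,:,::-1].copy(),cv2.COLOR_BGR2HSV)
for nm in("scene","top"):
    pass
t=snap("top","t7.png",(290,180,490,330),4)
E
```

```text
time_s: 22.97
ee_pos: [0.6404, -0.0169, 0.1516]
eef_rot: [3.138, 0.0, 1.572]
force: [0.3, -0.4, -1.6]
grip_width: 0.0934
grip_force: 0.0
time_s: 24.13
ee_pos: [0.614, -0.2498, 0.1483]
eef_rot: [-3.141, -0.001, 1.573]
force: [-0.2, 1.2, -0.1]
grip_width: 0.0941
grip_force: 0.0
yel [ 0.61349286 -0.25243471] [ 0.2680309  -0.27394527 -0.20761209  0.20636008]
redmat [ 0.64032656 -0.01614023] [-0.81043168  0.81143275 -0.07154066]
```

View pics/t7.png

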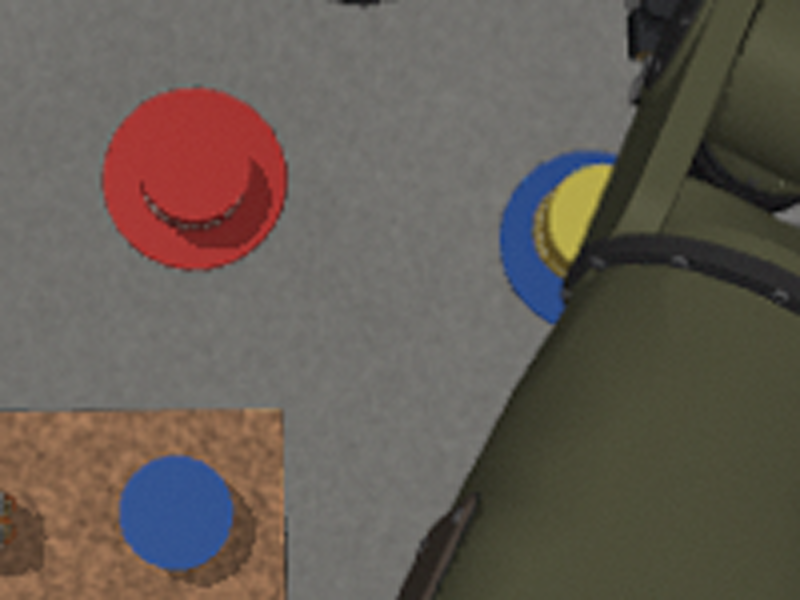

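The red plinth stands upright near the middle of the red mat (drum centre about crop 197,165). The blue plinth stands on the cork at (177,513). Gripping yellow next.

```bash
python3 -m pendant '[[[0,-0.1,-2.5],0],[[0,0,-2.5],0],[[0,0,-2.5],0],[[0,0,-2.5],0],[[0,0,-1.9],0],[[0,0,-1],0],[[0,0,-0.5],0],[[0,0,-0.1],0],[[0,0,0],0],[[0,0,0],0],[[0,0,0],0]]' 1 && python3 -m pendant '[[[0,0,0],0],[[0,0,0],0],[[0,0,0],0],[[0,0,0],0],[[0,0,0],0],[[0,0,0],0],[[0,0,0],0],[[0,0,0],0],[[0,0,0],0],[[0,0,0],0]]' 0 20; python3 - <<'E'
from h import *
c=ctrl.camera("top")
for p in [(.64,-.016,.054),(.64,-.016+.032,.054),(.64,-.016-.032,.054),(.64-.032,-.016,.054)]: print((w2px(c,p)-[290,180])*4+1.5)
E
```

```text
time_s: 25.2
ee_pos: [0.6147, -0.2521, 0.0152]
eef_rot: [3.14, 0.001, 1.572]
force: [0.3, 0.7, 0.4]
grip_width: 0.0937
grip_force: 0.0
time_s: 26.03
ee_pos: [0.6142, -0.2519, 0.014]
eef_rot: [3.142, 0.0, 1.572]
force: [-0.2, 0.3, 0.7]
grip_width: 0.0629
grip_force: 20.0
[195.42955196 164.04143201]
[139.28349704 162.61891041]
[251.62331927 165.47948471]
[194.06509517 219.65763519]
```

```bash
python3 -m pendant '[[[0,0,0.5],0],[[0,0,1.5],0],[[0,0,2.5],0],[[0,0,2.5],0],[[0,0,2],0],[[0,0,1],0],[[0,1,0],0],[[0,2,0],0],[[0,3,0],0],[[0,3,0],0],[[0,3,0],0],[[0,3,0],0],[[0,3,0],0],[[0,3,0],0],[[0,3,0],0],[[0,3,0],0],[[0,3,0],0]]' && python3 -m pendant '[[[0,3,0],0],[[0,3,0],0],[[0,3,0],0],[[0,3,0],0],[[0,3,0],0],[[0,3,0],0],[[0,2,0],0],[[0,1,0],0],[[0,0.5,0],0],[[0,0,0],0],[[0,0,0],0],[[0,0,0],0]]'
```

```text
time_s: 27.5
ee_pos: [0.6129, 0.0502, 0.1122]
eef_rot: [-3.139, -0.0, 1.572]
force: [0.2, 0.5, -1.5]
grip_width: 0.0631
grip_force: 20.0
time_s: 28.5
ee_pos: [0.6142, 0.2619, 0.1137]
eef_rot: [-3.141, 0.0, 1.571]
force: [0.1, -0.1, -1.5]
grip_width: 0.0631
grip_force: 20.0
```

```bash
python3 -m pendant '[[[0,0.1,-1],0],[[0,0,-2.2],0],[[0,0,-2.2],0],[[0,0,-2.2],0],[[0,0,-1.2],0],[[0,0,-0.6],0],[[0,0,-0.3],0],[[0,0,0],0],[[0,0,-0.1],0],[[0,0,0],0],[[0,0,0],0]]' && python3 -m pendant '[[[0,0,-0.1],0],[[0,0,-0.1],0],[[0,0,0],0],[[0,0,0],0]]'
```

```text
time_s: 29.42
ee_pos: [0.6145, 0.2643, 0.0169]
eef_rot: [3.14, -0.0, 1.572]
force: [1.0, 0.3, -2.0]
grip_width: 0.0629
grip_force: 20.0
time_s: 29.75
ee_pos: [0.6142, 0.2642, 0.0141]
eef_rot: [3.141, -0.0, 1.572]
force: [0.0, -0.6, -0.2]
grip_width: 0.0634
grip_force: 20.0
```

```bash
python3 -m pendant '[[[0,0,-0.05],0],[[0,0,0],0],[[0,0,0],0]]' && python3 -m pendant '[[[0,0,0],0],[[0,0,0],0],[[0,0,0],0],[[0,0,0],0],[[0,0,0],0],[[0,0,0],0],[[0,0,1],0],[[0,0,2.5],0],[[0,0,3.5],0],[[0,0,3.5],0],[[0,0,2.5],0],[[0,0,0.5],0],[[0,0,0],0]]' 1 && python3 -m pendant '[[[-1,-1.5,0],0],[[-1.6,-2.6,0],0],[[-1.6,-2.6,0],0],[[-1.6,-2.6,0],0],[[-1.6,-2.6,0],0],[[-1.6,-2.6,0],0],[[-1.6,-2.6,0],0],[[-1.6,-2.6,0],0],[[-1.6,-2.6,0],0],[[-1.6,-2.6,0],0],[[-1.6,-2.6,0],0],[[0,-0.2,0],0],[[0,0,0],0],[[0,0,0],0],[[0,0,0],0]]'; python3 - <<'E'
from h import *
s=snap("scene","s8.png",(260,150,420,350),3)
b=[(.032,.004),(.032,.054)]
print("bluepl",*fit([(s,mext(s,(340,185,400,240),blu),b,[0,1,2,3])],[.444,-.013]))
t=ctrl.camera("top")
print("ymat t",*fit([(t,mext(t,(190,195,260,270),yel),[(.055,.004)],[0,1,2,3])],[.614,.26]))
bright=lambda h,S,v:yel(h,S,v)
im=t["color"][200:265,190:255,::-1];cv2.imwrite("pics/t8.png",cv2.resize(im,None,fx=8,fy=8,interpolation=cv2.INTER_CUBIC))
for p in [(.6143,.2627,.054),(.6143,.2627+.032,.054),(.6143,.2627-.032,.054),(.6143-.032,.2627,.054)]: print((w2px(t,p)-[190,200])*8+3.5)
E
```

```text
time_s: 30.0
ee_pos: [0.6142, 0.2642, 0.0139]
eef_rot: [3.141, -0.0, 1.572]
force: [-2.5, -1.2, 4.8]
grip_width: 0.0637
grip_force: 20.0
time_s: 31.08
ee_pos: [0.6149, 0.2644, 0.1513]
eef_rot: [3.138, -0.001, 1.572]
force: [-1.1, 0.3, -0.8]
grip_width: 0.094
grip_force: 0.0
time_s: 32.33
ee_pos: [0.4443, -0.0121, 0.148]
eef_rot: [-3.141, -0.0, 1.572]
force: [0.7, 0.2, -0.3]
grip_width: 0.0937
grip_force: 0.0
bluepl [ 0.44098195 -0.01207027] [-0.77400215  0.761722   -0.66015757  0.56208362]
ymat t [0.61424522 0.26197742] [-0.10172883  0.09885704 -0.18442753  0.17866947]
[218.02157961 233.15478409]
[108.77278508 230.43612991]
[327.88505026 235.90116888]
[211.7689179  343.66815336]
```

View pics/t8.png

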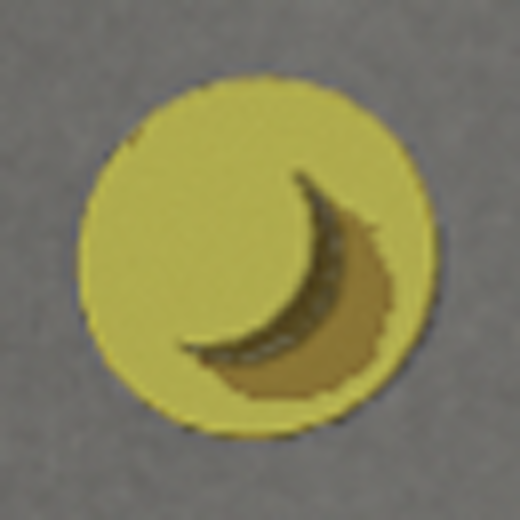

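View pics/s8.png

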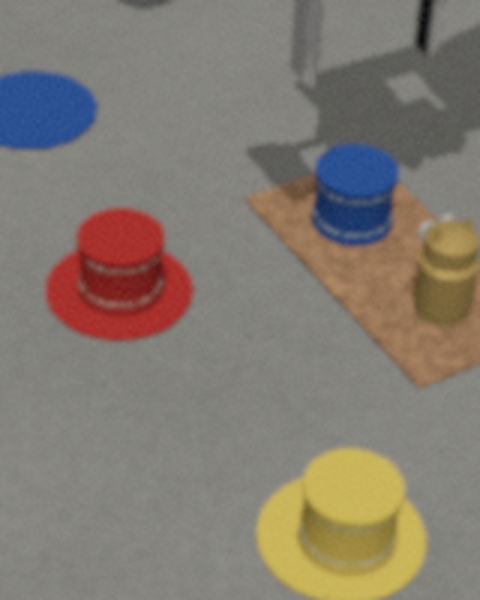

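All things are upright: red (crop 120,260) on red, yellow (350,510) on yellow, owl and blue on the cork. In the top crop the yellow drum's edge is at x≈310, where 328 would be centred, so it sits about 5 mm too far in +y. I'll measure that properly.

```bash
cat >> h.py <<'E'
def rimfit(c,g,ch,r=.032,z=.054,th=.8,a0=-15,a1=95):
    "edge of the lit top face toward its dark side (image right/below), circle fit in world"
    im=cv2.resize(c["color"][...,ch],None,fx=8,fy=8,interpolation=cv2.INTER_CUBIC).astype(float)
    im=cv2.GaussianBlur(im,(0,0),3); u,v=w2px(c,(*g,z)); P=[]
    for a in np.radians(np.arange(a0,a1,4)):
        for k in np.arange(8,18,.1):
            x,y=u+k*np.cos(a),v+k*np.sin(a)
            if im[int(round(y*8+3.5)),int(round(x*8+3.5))]<th*im[int(v*8+3.5),int(u*8+3.5)]: P.append(px2w(c,x,y,z)[:2]);break
    P=np.array(P); q=least_squares(lambda p:np.hypot(*(P-p).T)-r,g,loss="soft_l1",f_scale=.001)
    return q.x,len(P),np.sqrt(np.mean((np.hypot(*(P-q.x).T)-r)**2))
E
python3 - <<'E'
from h import *
t=ctrl.camera("top")
print("yel",rimfit(t,(.614,.264),0,a0=-10,a1=85)); print("red",rimfit(t,(.64,-.016),0,a0=10,a1=130))
s=ctrl.camera("scene")
b=[(.032,.004),(.032,.054)]
print("redpl? scene mats", fit([(s,mext(s,(335,285,410,360),yel),[(.055,.004)],[0,1,3])],[.61,.26]))
E
```

```text
yel (array([0.61359806, 0.26766761]), 24, np.float64(0.00017888452750148876))
red (array([ 0.64004132, -0.01577091]), 30, np.float64(0.0003108174032714594))
redpl? scene mats (array([0.61583235, 0.26313036]), array([-0.44577711,  0.44821046, -0.03760488]))
```

```bash
python3 -m pendant '[[[-0.2,0,-2.5],0],[[0,0,-2.5],0],[[0,0,-2.5],0],[[0,0,-2.5],0],[[0,0,-1.9],0],[[0,0,-1],0],[[0,0,-0.4],0],[[0,0,-0.1],0],[[0,0,0],0],[[0,0,0],0],[[0,0,0],0]]' 1 && python3 -m pendant '[[[0,0,0],0],[[0,0,0],0],[[0,0,0],0],[[0,0,0],0],[[0,0,0],0],[[0,0,0],0],[[0,0,0],0],[[0,0,0],0],[[0,0,0],0],[[0,0,0],0]]' 0 20 && python3 -m pendant '[[[0,0,0.5],0],[[0,0,1],0],[[0,0,1.5],0],[[0,0,1.5],0],[[0,0,0.5],0],[[0.7,-1,0],0],[[1.4,-2,0],0],[[1.6,-2.4,0],0],[[1.6,-2.4,0],0],[[1.6,-2.4,0],0],[[1.6,-2.4,0],0],[[1.6,-2.4,0],0],[[1.6,-2.4,0],0],[[1.6,-2.4,0],0],[[1.6,-2.4,0],0],[[1,-1.5,0],0],[[0.5,-0.4,0],0],[[0,0,0],0],[[0,0,0],0],[[0,0,0],0]]'
```

```text
time_s: 33.45
ee_pos: [0.4427, -0.0129, 0.0153]
eef_rot: [3.14, 0.0, 1.572]
force: [1.8, -0.3, 0.1]
grip_width: 0.0937
grip_force: 0.0
time_s: 34.28
ee_pos: [0.4422, -0.0128, 0.0145]
eef_rot: [3.141, 0.0, 1.572]
force: [0.0, 0.3, 1.0]
grip_width: 0.0625
grip_force: 20.0
time_s: 35.95
ee_pos: [0.6056, -0.2528, 0.0641]
eef_rot: [-3.141, -0.001, 1.573]
force: [-0.4, -0.2, -2.4]
grip_width: 0.0629
grip_force: 20.0
```

```bash
python3 -m pendant '[[[0.25,0,-0.5],0],[[0,0,-1.4],0],[[0,0,-1.4],0],[[0,0,-0.9],0],[[0,0,-0.4],0],[[0,0,-0.1],0],[[0,0,0],0],[[0,0,0],0]]' && python3 -m pendant '[[[0,0,-0.1],0],[[0,0,-0.1],0],[[0,0,-0.05],0],[[0,0,0],0],[[0,0,0],0]]'
```

```text
time_s: 36.62
ee_pos: [0.6089, -0.254, 0.0179]
eef_rot: [3.141, 0.0, 1.572]
force: [0.4, 0.1, -2.4]
grip_width: 0.0628
grip_force: 20.0
time_s: 37.03
ee_pos: [0.6086, -0.2539, 0.015]
eef_rot: [3.142, 0.0, 1.572]
force: [0.0, 0.9, -1.4]
grip_width: 0.063
grip_force: 20.0
```

```bash
python3 -m pendant '[[[0,0,-0.1],0],[[0,0,0],0],[[0,0,0],0]]' && python3 -m pendant '[[[0,0,0],0],[[0,0,0],0],[[0,0,0],0],[[0,0,0],0],[[0,0,0],0],[[0,0,0],0],[[0,0,1],0],[[0,0,2.5],0],[[0,0,3.5],0],[[0,0,3.5],0],[[0,0,2.5],0],[[0,0,0.5],0],[[0,0,0],0]]' 1 && python3 -m pendant '[[[0,1,0],0],[[0,2,0],0],[[0,3,0],0],[[0,3,0],0],[[0,3,0],0],[[0,3,0],0],[[0,3,0],0],[[0,3,0],0],[[0,3,0],0],[[0,3,0],0],[[0,3,0],0],[[0,3,0],0],[[0,3,0],0],[[0,3,0],0],[[0,3,0],0],[[0,3,0],0],[[0,3,0],0],[[0.5,3,0],0],[[0,1,0],0],[[0,0.2,0],0]]' && python3 -m pendant '[[[0,0,0],0],[[0,0,0],0],[[0,0,0],0]]'; python3 - <<'E'
from h import *
t=ctrl.camera("top")
print("bluepl",[rimfit(t,(.608,-.252),2,th=q,a0=100,a1=200) for q in(.75,.85)], [rimfit(t,(.608,-.252),2,th=q,a0=20,a1=90) for q in(.75,.85)])
print("bmat",fit([(t,mext(t,(400,200,475,280),blu),[(.055,.004)],[0,1,2,3])],[.608,-.25]))
im=t["color"][205:275,400:470,::-1];cv2.imwrite("pics/t9.png",cv2.resize(im,None,fx=7,fy=7,interpolation=cv2.INTER_CUBIC))
for p in [(.608,-.2526,.054),(.608,-.2526+.032,.054),(.608,-.2526-.032,.054),(.608-.032,-.2526,.054)]: print((w2px(t,p)-[400,205])*7+3)
E
```

```text
time_s: 37.28
ee_pos: [0.6088, -0.2539, 0.0146]
eef_rot: [3.141, 0.0, 1.572]
force: [-2.6, 1.0, 5.4]
grip_width: 0.0634
grip_force: 20.0
time_s: 38.37
ee_pos: [0.6093, -0.2542, 0.1517]
eef_rot: [3.138, 0.002, 1.572]
force: [0.3, 0.4, -0.4]
grip_width: 0.0943
grip_force: 0.0
time_s: 40.03
ee_pos: [0.6123, 0.2702, 0.1469]
eef_rot: [-3.139, 0.001, 1.574]
force: [0.1, -0.2, 0.4]
grip_width: 0.0937
grip_force: 0.0
time_s: 40.28
ee_pos: [0.6137, 0.2668, 0.1488]
eef_rot: [-3.141, 0.0, 1.57]
force: [0.6, -0.9, 0.4]
grip_width: 0.0943
grip_force: 0.0
bluepl [(array([ 0.60848497, -0.25128917]), 25, np.float64(0.0002612752688151808)), (array([ 0.60880801, -0.25190975]), 25, np.float64(0.0002728612420009774))] [(array([ 0.60781056, -0.25228942]), 16, np.float64(0.00047587935812682335)), (array([ 0.60875418, -0.25145935]), 18, np.float64(0.00033702990279285054))]
bmat (array([ 0.60729694, -0.25289545]), array([-0.00025125,  0.00019896,  0.01914104, -0.01868943]))
[298.18616371 228.92081241]
[200.24746433 226.32172473]
[395.7922983  231.51888746]
[298.39545277 326.95425359]
```

View pics/t9.png

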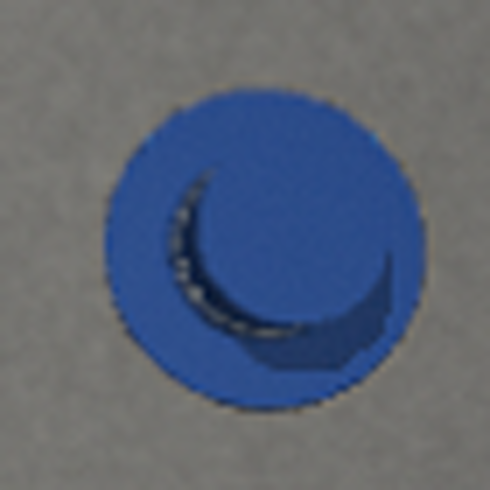

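The blue plinth stands upright within about 1 mm of the blue mat's centre (face edge left at crop x≈200, right 393, as predicted). Now re-centring yellow.

```bash
python3 -m pendant '[[[0,0,-2.5],0],[[0,0,-2.5],0],[[0,0,-2.5],0],[[0,0,-2.5],0],[[0,0,-1.9],0],[[0,0,-1],0],[[0,0,-0.4],0],[[0,0,-0.1],0],[[0,0,0],0],[[0,0,0],0],[[0,0,0],0]]' 1 && python3 -m pendant '[[[0,0,0],0],[[0,0,0],0],[[0,0,0],0],[[0,0,0],0],[[0,0,0],0],[[0,0,0],0],[[0,0,0],0],[[0,0,0],0],[[0,0,0],0],[[0,0,0],0]]' 0 20 && python3 -m pendant '[[[0,0,0.4],0],[[0,0,0.4],0],[[0,-0.25,0],0],[[0,-0.25,0],0],[[0,0,0],0],[[0,0,0],0],[[0,0,-0.3],0],[[0,0,-0.3],0],[[0,0,-0.1],0],[[0,0,0],0],[[0,0,0],0],[[0,0,0],0]]'
```

```text
time_s: 41.25
ee_pos: [0.6141, 0.2683, 0.0162]
eef_rot: [3.14, -0.001, 1.572]
force: [-1.1, 0.6, 0.5]
grip_width: 0.0939
grip_force: 0.0
time_s: 42.08
ee_pos: [0.6136, 0.2682, 0.015]
eef_rot: [3.142, -0.0, 1.572]
force: [-1.1, 0.8, 1.5]
grip_width: 0.0631
grip_force: 20.0
time_s: 43.08
ee_pos: [0.6136, 0.2632, 0.0159]
eef_rot: [3.142, 0.0, 1.572]
force: [-0.6, -0.0, -2.1]
grip_width: 0.0634
grip_force: 20.0
```

```bash
python3 -m pendant '[[[0,0,-0.1],0],[[0,0,-0.05],0],[[0,0,0],0],[[0,0,0],0]]' && python3 -m pendant '[[[0,0,0],0],[[0,0,0],0],[[0,0,0],0],[[0,0,0],0],[[0,0,0],0],[[0,0,0],0],[[0,0,1],0],[[0,0,2.5],0],[[0,0,3.5],0],[[0,0,3.5],0],[[0,0,2.5],0],[[0,0,0.5],0],[[0,0,0],0]]' 1 && python3 -m pendant '[[[-1,-1,0],0],[[-2.2,-2,0],0],[[-2.4,-2.1,0],0],[[-2.4,-2.1,0],0],[[-2.4,-2.1,0],0],[[-2.4,-2.1,0],0],[[-2.4,-2.1,0],0],[[-1.6,-1.4,0],0],[[-0.8,-0.7,0],0],[[0,0,0],0],[[0,0,0],0],[[0,0,0],0]]'; python3 - <<'E'
from h import *
t=ctrl.camera("top")
print("yel",rimfit(t,(.614,.263),0,a0=-10,a1=85))
s=ctrl.camera("scene"); g=lambda h,S,v:(h>17)&(h<27)&(S>90)&(v>40)
print(mext(s,(365,190,420,262),g))
cv2.imwrite("pics/s10.png",cv2.resize(s["color"][180:270,350:440,::-1],None,fx=6,fy=6,interpolation=cv2.INTER_CUBIC))
ow=[(.021,.004),(.022,.014),(.022,.05),(.02,.074)]
print("pred px for owl at (.437,.107):",(ext(s,(.437,.107),ow)-[350,350,180,180])*6+2.5)
E
```

```text
time_s: 43.42
ee_pos: [0.6138, 0.2632, 0.0149]
eef_rot: [3.141, -0.0, 1.572]
force: [-1.3, -0.4, 5.0]
grip_width: 0.0633
grip_force: 20.0
time_s: 44.5
ee_pos: [0.6143, 0.2634, 0.1523]
eef_rot: [3.138, -0.001, 1.572]
force: [-0.5, 0.1, 0.0]
grip_width: 0.0939
grip_force: 0.0
time_s: 45.5
ee_pos: [0.4383, 0.1077, 0.1492]
eef_rot: [-3.141, -0.0, 1.572]
force: [0.8, 0.3, 0.7]
grip_width: 0.094
grip_force: 0.0
yel (array([0.61330165, 0.26283984]), 24, np.float64(0.00021004413386495018))
[397.5 419.5 222.5 258.5]
pred px for owl at (.437,.107): [286.61539513 422.2967908  255.8497896  476.52672423]
```

View pics/s10.png

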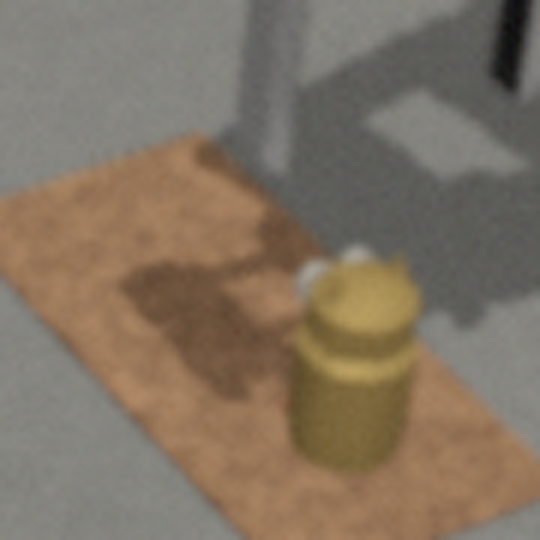

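The owl stands upright on the cork (body x 291–418, foot at 470 in the crop), where predicted, with its eyes facing −y. Yellow is now centred. Gripping the owl.

```bash
python3 - <<'E'
from h import *
s=ctrl.camera("scene");ow=[(.021,.004),(.022,.014),(.022,.05),(.02,.074)]
print(fit([(s,np.array([397.5,419.5,0,258.5]),ow,[0,1,3])],[.437,.107]))
E
python3 -m pendant '[[[-0.1,0,-2.5],0],[[0,0,-2.5],0],[[0,0,-2.5],0],[[0,0,-2.5],0],[[0,0,-1.9],0],[[0,0,-1],0],[[0,0,-0.4],0],[[0,0,-0.1],0],[[0,0,0],0],[[0,0,0],0],[[0,0,0],0]]' 1 && python3 -m pendant '[[[0,0,0],0],[[0,0,0],0],[[0,0,0],0],[[0,0,0],0],[[0,0,0],0],[[0,0,0],0],[[0,0,0],0],[[0,0,0],0],[[0,0,0],0],[[0,0,0],0]]' 0 15 && python3 -m pendant '[[[0,0,0.5],0],[[0,0,1.5],0],[[0,0,2.5],0],[[0,0,2.5],0],[[0,0,2],0],[[0,0,1],0],[[0,0,0],0],[[0,0,0],0]]'
```

```text
(array([0.43639657, 0.10543938]), array([-0.29725301,  0.28861856, -0.01294588]))
time_s: 46.57
ee_pos: [0.4372, 0.1073, 0.0163]
eef_rot: [3.14, -0.0, 1.572]
force: [-0.3, 0.6, 0.2]
grip_width: 0.094
grip_force: 0.0
time_s: 47.4
ee_pos: [0.4366, 0.1071, 0.0154]
eef_rot: [-3.142, -0.0, 1.572]
force: [0.0, -0.1, -0.4]
grip_width: 0.0438
grip_force: 15.0
time_s: 48.07
ee_pos: [0.4364, 0.1071, 0.115]
eef_rot: [3.142, -0.0, 1.572]
force: [0.6, 0.5, -1.7]
grip_width: 0.0437
grip_force: 15.0
```

```bash
python3 -m pendant '[[[0.6,0.5,0],0],[[1.4,1.2,0],0],[[2.2,2,0],0],[[2.2,2,0],0],[[2.2,2,0],0],[[2.2,2,0],0],[[2.2,2,0],0],[[2.2,1.8,0],0],[[1.4,1.2,0],0],[[0.7,0.6,0],0],[[0.4,0.4,0],0],[[0,0,0],0],[[0,0,0],0],[[0,0,0],0]]' && python3 -m pendant '[[[0,0,-0.5],0],[[0,0,-1.2],0],[[0,0,-1.2],0],[[0,0,-0.9],0],[[0,0,-0.5],0],[[0,0,-0.2],0],[[0,0,0],0],[[0,0,0],0],[[0,0,0],0]]'
```

```text
time_s: 49.23
ee_pos: [0.6132, 0.2638, 0.115]
eef_rot: [-3.141, 0.0, 1.572]
force: [-0.4, -0.0, -1.2]
grip_width: 0.0439
grip_force: 15.0
time_s: 49.98
ee_pos: [0.6139, 0.2643, 0.071]
eef_rot: [3.141, -0.0, 1.572]
force: [-0.7, 0.7, -0.4]
grip_width: 0.044
grip_force: 15.0
```

```bash
python3 -m pendant '[[[0,0,-0.2],0],[[0,0,-0.15],0],[[0,0,-0.1],0],[[0,0,0],0],[[0,0,0],0]]' && python3 -m pendant '[[[0,0,-0.1],0],[[0,0,0],0],[[0,0,0],0],[[0,0,0],0]]'; python3 -c "
from h import *
snap('scene','s11.png',(335,255,415,355),6)"
```

```text
time_s: 50.4
ee_pos: [0.6136, 0.2641, 0.0659]
eef_rot: [-3.141, 0.0, 1.572]
force: [-0.1, 0.1, -0.0]
grip_width: 0.0439
grip_force: 15.0
time_s: 50.73
ee_pos: [0.6138, 0.2642, 0.0655]
eef_rot: [3.141, -0.0, 1.572]
force: [-1.5, 0.3, 5.3]
grip_width: 0.044
grip_force: 15.0
```

View pics/s11.png

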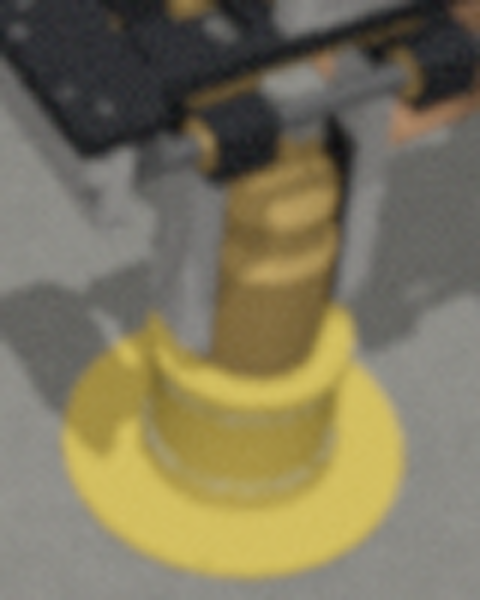

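The owl rests on the plinth (5 N contact). The left finger hides part of it, so I'll release, retreat and check.

```bash
python3 -m pendant '[[[0,0,0],0],[[0,0,0],0],[[0,0,0],0],[[0,0,0],0],[[0,0,0],0],[[0,0,0],0],[[0,0,1],0],[[0,0,2.5],0],[[0,0,3],0],[[0,0,3],0],[[0,0,2],0],[[0,0,0.5],0],[[0,0,0],0]]' 1 && python3 -m pendant '[[[-1,-1.5,0],0],[[-2,-2.5,0],0],[[-2,-2.5,0],0],[[-2,-2.5,0],0],[[-2,-2.5,0],0],[[-2,-2.5,0],0],[[-2,-2.5,0],0],[[-2,-2.5,0],0],[[-1,-1.5,0],0],[[0,0,0],0],[[0,0,0],0],[[0,0,0],0]]'; python3 - <<'E'
from h import *
s=ctrl.camera("scene");t=ctrl.camera("top")
a=cv2.resize(s["color"][265:355,335:415,::-1],None,fx=5,fy=5,interpolation=cv2.INTER_CUBIC)
b=cv2.resize(t["color"][195:265,190:254,::-1],(400,450),interpolation=cv2.INTER_CUBIC)
cv2.imwrite("pics/f12.png",np.hstack([a,b]))
z=.054;ow=[(.021,z),(.022,z+.01),(.022,z+.046)]
g=(.6133,.2628)
print("pred body scene",(ext(s,g,ow)-[335,335,265,265])*5+2, "rim",(ext(s,g,[(.032,z)])-[335,335,265,265])*5+2)
print("pred head top",((ext(t,g,[(.02,z+.06),(.02,z+.07)]))-[190,190,195,195])*6.25, "rim", (ext(t,g,[(.032,z)])-[190,190,195,195])*6.25)
E
```

```text
time_s: 51.87
ee_pos: [0.6141, 0.2643, 0.1869]
eef_rot: [3.139, -0.001, 1.572]
force: [-0.1, 1.0, -0.4]
grip_width: 0.0938
grip_force: 0.0
time_s: 52.87
ee_pos: [0.4537, 0.0595, 0.1843]
eef_rot: [-3.141, -0.0, 1.572]
force: [-0.7, -0.5, 0.7]
grip_width: 0.0937
grip_force: 0.0
pred body scene [154.35206058 281.81198935  98.7166821  268.76555709] rim [125.78853508 295.98811619 165.32678912 291.10547259]
pred head top [ 63.75381781 184.18849697 126.1182523  244.57475831] rim [ 81.72054431 253.12953193 127.63845176 299.72553368]
```

View pics/f12.png

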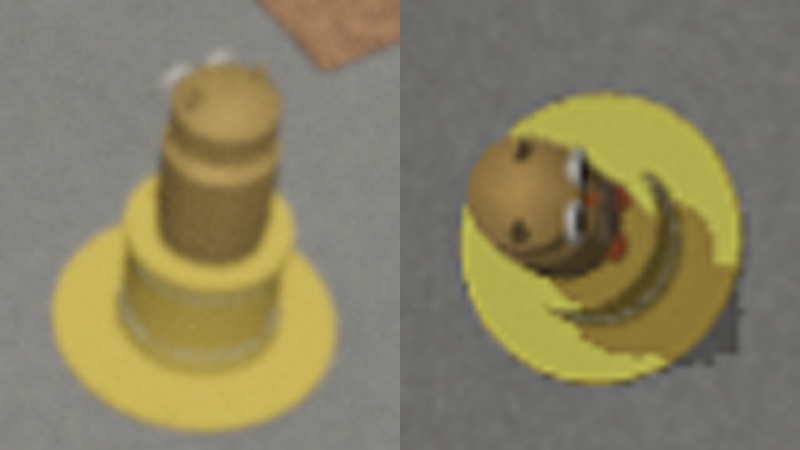

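The owl stands upright in the middle of the yellow plinth: body at crop x 157–278 against a predicted 154–282, rim at 125–295 as predicted. The robot is clear, so I'm handing in.

```bash
python3 -c "
from station import ctrl
print(ctrl.hand_in())"
```

```text
the job is handed in; nothing more can be done
None
```

I handed the job in at about 53 s: each plinth stands within about 2 mm of the centre of its own mat, the gold owl stands in the middle of the yellow plinth, nothing was dropped or tipped, and the arm kept clear of the rabbit and the jar.

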